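# Unlock the stone chest and slide its lid open

## Task

Open the low steel stone chest: with the key that already stands in its lock, press down lightly and rock it a little both ways until it catches and sinks, without forcing it down, then turn it anticlockwise (seen from above) as far as it goes. Then let go of the key, leaving it sunk and turned, slide the lid fully open by pushing its upright flange away from the key, and leave the other things on the bench where they are.

Things in the scene. Friction and masses are not known exactly. Their poses are not given: they have to be found in the camera images.
- chest: low steel case fixed to the bench, 140 mm (its x) by 320 mm (y) by 55 mm high; origin at the centre of its underside, on the bench; at yaw 0 its axes are the world's. Top, from -y to +y: lock deck with the key (y -160 to -65 mm), sliding lid (y -65 to +45 mm when shut), fixed deck that the lid slides over. Runner strips 9 mm high lie along the lid's two sides
- key: brass key standing upright in the lock, captive (it cannot be pulled out) on the vertical axis at chest x 0, y -115 mm; origin on that axis at bench height while the key is raised; its x axis runs along the width of the bow, its y axis across the bow's flat faces, so it turns with key_turn
- key_bow (a point): centre of the key's bow, 87 mm above the bench (32 mm above the deck) while raised; the bow is a flat upright grip 9 mm thick (key y), 24 mm high, and 30 mm wide between flat faces (rounded cheeks beyond make it look 46 mm wide); pinch it across its 9 mm thickness
- key_turn (a joint): angle of the key in the chest's frame, rad, growing anticlockwise seen from above; 0 when the bow's width lies along the chest's x. It turns from -0.6 to a stop at 1.1; starts between -0.3 and 0.3. Raised, it turns freely and does nothing
- key_push (a joint): how far the key has sunk, m: 0 raised (start), 0.006 fully sunk; 1 N friction holds it where left. A hidden plate stops it at 0.5 mm, except at one hidden key_turn between -0.4 and 0.4 (about 0.08 rad wide either side), where it sinks fully and then turns the lock (0.06 N m). Turned while pressed hard (over some 15 N) it can drag the plate along and never catch; over 45 N is forcing
- lid (a joint): travel of the sliding lid along the chest's +y (away from the key), m: 0 shut, 0.09 fully open at its stop; blocked by the lock at about 1.5 mm until the sunk key has been turned past about 0.75 rad; then it slides with about 2 N friction and stays where it is left
- flange (a point): centre of the lid's upright thumb flange, an aluminium strip 90 mm wide (chest x), 6 mm thick (chest y) and 26 mm high; its centre lies 72.5 mm above the bench, 13 mm above the lid's upper face (which is 59.5 mm above the bench); it moves with the lid
- file_mid (a point): bystander: flat file with a wooden handle, 195 mm long, 21 mm high, lying along the robot's side of the chest; the point is its middle
- pliers_mid (a point): bystander: small pliers, 150 mm long, 12 mm high, lying along the far side of the chest; the point is at the pivot
- pad_mid (a point): bystander: round white work pad, 84 mm across, 14 mm high; the point is its centre
- lamp_mid (a point): bystander: silver dome-shaped spirit lamp, 76 mm across, 72 mm high; the point is its centre
- block_mid (a point): bystander: steel bench block on a dark wooden base, 85 mm square, 48 mm high; the point is its centre
- mandrel_mid (a point): bystander: tapered steel ring mandrel on a round wooden foot, 60 mm across, 170 mm high; the point is half-way up

How it is judged:
By the outcome, as a careful person would: the job done as asked, in the order asked, and still so for the second after the job is handed in, with the robot touching nothing.
It also fails if it takes over 61 s, if anything falls off the work surface, if the arm or the gripper's body presses on something with over 40 N, if the wrist force passes 120 N, or if a joint passes its speed limit or range.

## Robot

A 7-joint arm with a two-finger parallel gripper is mounted at the origin on the work surface. World frame = base frame: x ahead of the robot, y to its left, z up, the work surface at z = 0. Lengths are in m, angles in degrees, forces in N, time in s.
With the tool pointing down it reaches from about 0.425 to 0.875 m from the base axis. Payload 4.7 kg.
Tool frame: the origin (TCP) lies between the finger pads; the fingertips stand 11 mm ahead of it and the grasp point (between the pads) lies 8 mm behind it; z points along the fingers, y is the line along which they close (so a half turn about z gives the same grasp; the last joint's range is limited). The gripper opens to 85 mm and grips with 20 to 120 N. Pads are 22 mm wide; open, the fingers measure 114 mm over their backs; the gripper's body (76 mm by 85 mm) begins 54 mm behind the grasp point. The pads swing forward as they close: fully open they stand 13 mm farther back than shut.
Start: joints at [0.808, 18.392, -4.016, 83.108, 1.295, 78.541, -3.26], TCP at [0.65, -0, 0.242] pointing down, gripper open.
Joint ranges: [-163.93, 163.93], [-17.29, 119.83], [-79.2, 71.16], [3.27, 140.29], [-89.18, 269.18], [5.43, 117.66], [-154.24, 154.24]. Speed limits (degrees/s): [147.25, 147.25, 180, 180, 180, 180, 180].

## Interface

Orientations are given as [roll, pitch, yaw] about the fixed x, y, z axes, in that order (R = Rz(yaw) Ry(pitch) Rx(roll)).
In Python, from station import r, eyes, job gives the robot as it stands.
- The arm moves only by the tool carry_out, never from a script. Its argument "moves" is a list that holds one entry, the list of rows, each a list of 6 numbers: the shift along the tool's x, y, z scaled (see below), then the turn, a rotation vector about the tool's x, y, z scaled (see below). In form: [[[x, y, z, wx, wy, wz], ...]]. A call has 1 to 8 rows; each row shifts and turns the commanded pose from where the row before left it, along the tool's axes as they then stand; what a row does not reach is not made up. The controller multiplies each number of a shift by 1000 mm and each number of a turn by 360 degrees. A row lasts 1/10 s, in which the tool goes at most 50 mm and 8.59 degrees, less where a joint would pass 70% of its speed; a pose out of reach is approached as far as the arm can. A call with a number of a shift or a turn outside -1 to 1 is refused whole. A call with a gripper value outside its range is refused whole. "claw" is the opening, from 0 (shut) to 1 (fully open), set as the call begins (left out, the last holds). The fingers move at their own pace and stop on an object; "grip_force" is the grip in N (left out, the last holds). Time passes only in rows, so rows that do not move let the fingers close. It gives the time, the measured TCP pose, the force, the opening and the grip force at its end, in the units of the state.
- r.observe(): the state, without advancing time (a new reading comes with each control period).
- eyes.capture(name): name is "scene" or "side" or "wrist"; returns the picture (384x512x3 uint8, red, green, blue); there is no depth.
- eyes.calibration(name): a dict with "camera_matrix" (3x3 intrinsics, pixels), "extrinsics" (4x4, takes a point from world to camera coordinates). Camera axes: x right, y up, looking along -z (the intrinsics and any distortion apply to the point x, -y, -z); pixel columns grow to the right and rows downward; lengths in m; the calibration is good to about 2 mm. A picture is of the moment at which its call begins: read the wrist's pose just before it. calibration takes no time and is no camera call; for the wrist camera it gives the pose at the moment of the call.
- job.finish_job(): hands the job in; it is judged then, once.
The state is a dict: "t": time; "joint_pos": joint angles; "joint_velocities": joint speeds; "tau": joint torques, N m; "tcp_pos": TCP position; "tcp_rot": TCP orientation; "contact_force": force on the tool from outside, world axes, zero at the start; "ft_torque": the same for the moment, N m; "finger_gap": opening from 0.0 (shut) to 1.0 (fully open); "gripper_force": force on a finger pad.
Only numpy, scipy, OpenCV 4.12 (cv2) and the standard library are available. Lean on these libraries where they do the work, as an engineer would, in place of code of your own. Each camera call takes 0.05 s, during which the arm holds its last target. There are 200 camera calls.

## Working session

There is one attempt and no reset: what is moved stays moved. The work goes in short steps, Python scripts to look and compute and a tool call to move; the robot and the scene stay as the last step left them, time stands still between calls to the robot, and variables do not carry over. Pictures are saved under pics/ and viewed, at most 10 in all, crops included, and the job is handed in when it is done.

Besides the shell and the picture viewer there is one more tool, called after "Call:" as a command line: name --argument value ..., lists and objects as JSON in quotes. carry_out: Moves the arm, as the interface text tells. Its arguments: {"type":"object","properties":{"moves":{"type":"array","items":{"type":"array","items":{"type":"array","items":{"type":"number"}}}},"claw":{"type":"number"},"grip_force":{"type":"number"}},"required":["moves"]}

```bash
ls; mkdir -p pics
python3 - <<'E'
from station import r,eyes,job
import cv2
s=r.observe();print(s)
for n in("scene","side"):
    cv2.imwrite(f"pics/{n}0.png",eyes.capture(n)[:,:,::-1]);c=eyes.calibration(n);print(n,c)
E
```

```text
pics
{'t': 0.0, 'joint_pos': array([ 0.80948495, 18.43880501, -4.01625961, 83.17509882,  1.29568149,
       78.53842132, -3.25852085]), 'joint_velocities': array([-6.26809034e-02,  2.20533253e-02, -3.68584868e-02, -1.96669785e-03,
        6.05588295e-05,  3.76474463e-02, -9.40323189e-03]), 'tau': array([-1.25131752e-03, -4.93579853e+01, -3.82724963e-01, -3.14334905e+01,
        1.30020955e-02,  1.12603378e-02,  4.26072404e-06]), 'tcp_pos': array([ 6.49496081e-01, -6.28882101e-05,  2.41224718e-01]), 'tcp_rot': array([-1.79892956e+02,  6.07617571e-03,  9.00025808e+01]), 'contact_force': array([ 0.00203185, -0.53062946,  0.97314407]), 'ft_torque': array([-0.00981842,  0.03232428, -0.04029194]), 'gripper_force': 0.0, 'finger_gap': 1.0028315773850307}
scene {'camera_matrix': array([[403.86163336,   0.        , 257.22026037],
       [  0.        , 403.86163336, 194.31547027],
       [  0.        ,   0.        ,   1.        ]]), 'extrinsics': array([[ 0.35659205,  0.93412739, -0.01575221, -0.19274272],
       [-0.49563346,  0.20344081,  0.84436918,  0.20394682],
       [ 0.79195302, -0.29328801,  0.53553017, -1.75609308],
       [ 0.        ,  0.        ,  0.        ,  1.        ]])}
side {'camera_matrix': array([[485.79658261,   0.        , 249.6918506 ],
       [  0.        , 485.79658261, 192.34081646],
       [  0.        ,   0.        ,   1.        ]]), 'extrinsics': array([[-0.98777022, -0.15402085, -0.02423981,  0.58066774],
       [ 0.06719951, -0.56083488,  0.82519601, -0.11196991],
       [-0.14069192,  0.81347514,  0.56432612, -1.22033635],
       [ 0.        ,  0.        ,  0.        ,  1.        ]])}
```

View images.

Run:
```python
import cv2
for n in("scene","side"):
    cv2.imwrite(f"pics/{n}0b.png",cv2.resize(cv2.imread(f"pics/{n}0.png"),(800,600),interpolation=cv2.INTER_CUBIC))
```

```text
(no output)
```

View pics/scene0b.png

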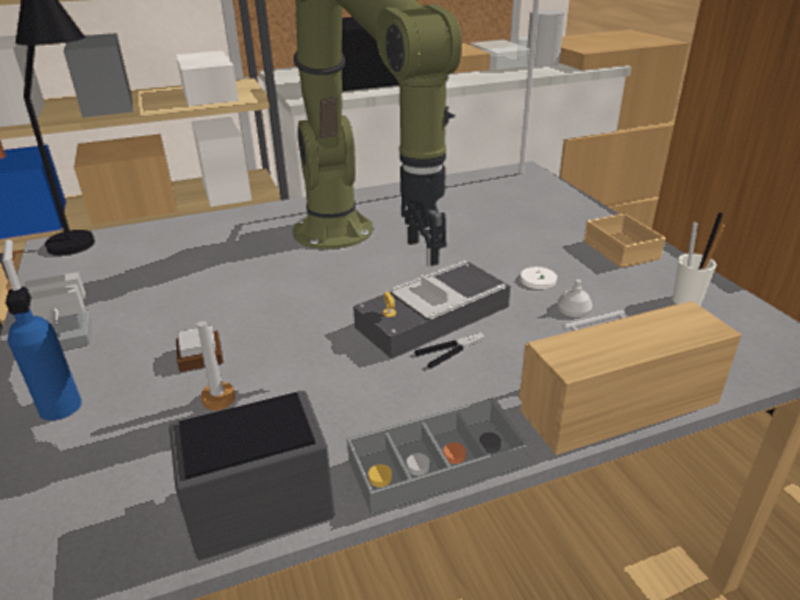

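View pics/side0b.png

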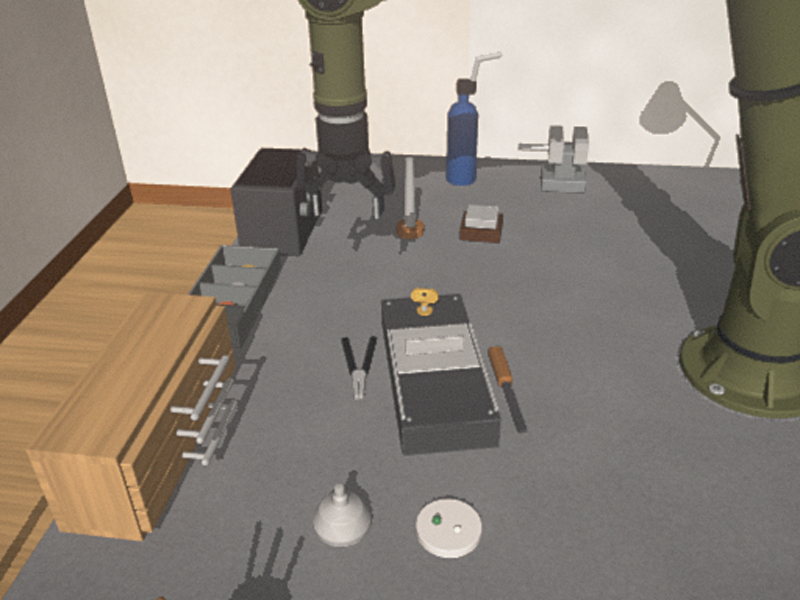

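Scene: key bow at (390,302), flange ~(433,290). Side: bow (425,296), flange (435,344), chest top corners (383,300),(462,296),(498,414),(403,424) (800x600 pixels); bystanders well clear of the key.

```bash
cat > h.py <<'E'
import numpy as np
from station import r,eyes,job
def ray(n,u,v,c=None):
    c=c or eyes.calibration(n);K=np.array(c["camera_matrix"]);E=np.array(c["extrinsics"])
    d=np.linalg.solve(K,[u,v,1]);d=E[:3,:3].T@(d*[1,-1,-1]);return -E[:3,:3].T@E[:3,3],d
def atz(n,u,v,z,c=None):
    o,d=ray(n,u,v,c);return o+d*(z-o[2])/d[2]
def pix(n,p,c=None):
    c=c or eyes.calibration(n);E=np.array(c["extrinsics"]);q=(E[:3,:3]@p+E[:3,3])*[1,-1,-1]
    q=np.array(c["camera_matrix"])@q;return q[:2]/q[2]
E
python3 - <<'E'
from h import *
k=512/800
for n,u,v,z in [("side",425,296,.087),("scene",390,302,.087),("side",435,344,.0725),("scene",433,290,.0725)]+[("side",u,v,.055) for u,v in((383,300),(462,296),(498,414),(403,424))]:
    print(n,u,v,atz(n,u*k,v*k,z).round(4))
E
```

```text
side 425 296 [ 0.5303 -0.0215  0.087 ]
scene 390 302 [ 0.5428 -0.0251  0.087 ]
side 435 344 [0.5019 0.0875 0.0725]
scene 433 290 [0.5109 0.0831 0.0725]
side 383 300 [ 0.6065 -0.0477  0.055 ]
side 462 296 [ 0.4721 -0.0762  0.055 ]
side 498 414 [0.399  0.2145 0.055 ]
side 403 424 [0.5291 0.2518 0.055 ]
```

Call:
carry_out --moves '[[[-0.008,-0.038,0,0,0,0],[-0.008,-0.038,0,0,0,0],[-0.007,-0.037,0,0,0,0],[0,0,0,0,0,0.023],[0,0,0,0,0,0.023],[0,0,0,0,0,0.023],[0,0,0,0,0,0.023],[0,0,0,0,0,0.023]]]'

```text
t: 0.9
tcp_pos: [0.5366, -0.023, 0.2419]
tcp_rot: [-180.0, 0.0, 48.3]
contact_force: [0.9, -0.0, -0.8]
finger_gap: 0.998
gripper_force: 0.0
```

Call:
carry_out --moves '[[[0,0,0,0,0,0.023],[0,0,0,0,0,0.023],[0,0,0,0,0,0.023],[0,0,0,0,0,0.023],[0,0,0,0,0,0.003],[0,0,0,0,0,0],[0,0,0,0,0,0]]]'

```text
t: 1.6
tcp_pos: [0.5369, -0.023, 0.2422]
tcp_rot: [-180.0, 0.0, 14.5]
contact_force: [0.5, -0.1, 0.8]
finger_gap: 1.0
gripper_force: 0.0
```

Run:
```python
from h import *
import cv2
s=r.observe();c=eyes.calibration("wrist");im=eyes.capture("wrist")
import pickle;pickle.dump((s,c),open("w1.pkl","wb"))
cv2.imwrite("pics/w1.png",cv2.resize(im[:,:,::-1],(800,600),interpolation=cv2.INTER_CUBIC))
print(s["t"],s["tcp_pos"],s["tcp_rot"],s["joint_pos"],s["contact_force"])
```

```text
1.6 [ 0.53691839 -0.02302597  0.24218375] [-1.79999657e+02  1.30026429e-02  1.45340763e+01] [ 3.89900830e-01  4.81695152e+00 -8.14080221e-01  9.92288604e+01
  7.33864845e-02  7.59673768e+01 -7.59050381e+01] [ 0.46745648 -0.06888156  0.80405234]
```

View pics/w1.png

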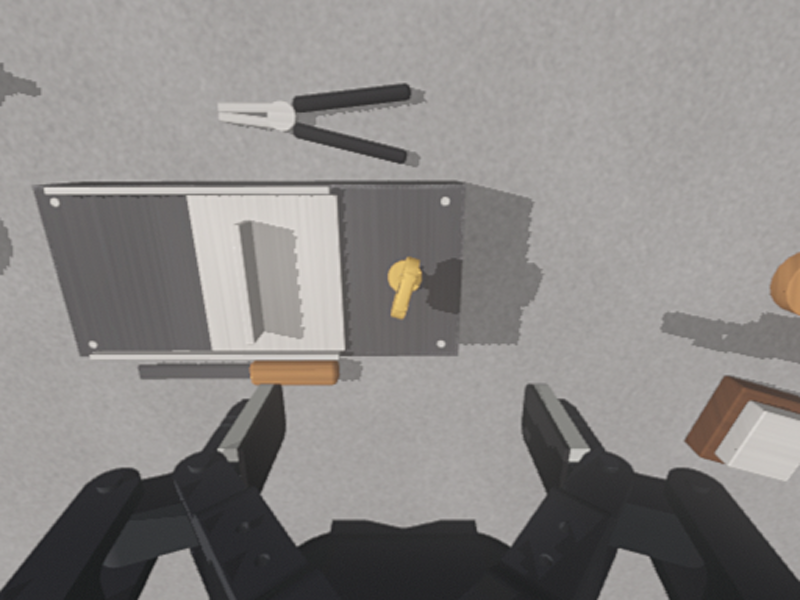

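The wrist view shows the bow from (413,260) to (400,318), deck screws at (445,201), (441,344), (54,202), (93,345), and the flange from about (245,222) to (258,340).

Run:
```python
from h import *
import pickle
s,c=pickle.load(open("w1.pkl","rb"));k=.64
a=lambda u,v,z:atz("wrist",u*k,v*k,z,c)[:2]
S=[a(*p,.056) for p in((445,201),(441,344),(54,202),(93,345))]
print(np.round(S,4))
y=np.array([S[2]-S[0],S[3]-S[1]]);print("yaw",np.degrees(np.arctan2(y[:,1],y[:,0]))-90,"x",[np.degrees(np.arctan2(*(d[::-1]))) for d in(S[0]-S[1],S[2]-S[3])],np.mean(S,0))
for z in(.087,.093,.099):
    p,q=a(413,260,z),a(400,318,z);d=p-q;print(z,p,q,(p+q)/2,np.linalg.norm(d),np.degrees(np.arctan2(d[1],d[0])))
print("fl",a(245,222,.0855),a(258,340,.0855))
```

```text
[[ 0.5961 -0.039 ]
 [ 0.4835 -0.0687]
 [ 0.5223  0.2421]
 [ 0.4096  0.212 ]]
yaw [14.69664901 14.74712596] x [np.float64(14.784299112927023), np.float64(14.937152295076153)] [0.50287233 0.08659616]
0.087 [ 0.55375924 -0.02505485] [ 0.50919948 -0.02709215] [ 0.53147936 -0.0260735 ] 0.04460631157300873 2.617767855065732
0.093 [ 0.55510584 -0.02455798] [ 0.51147969 -0.02655259] [ 0.53329277 -0.02555528] 0.04367172414406165 2.617767855065731
0.099 [ 0.55645244 -0.02406111] [ 0.5137599  -0.02601303] [ 0.53510617 -0.02503707] 0.04273713671511444 2.617767855065736
fl [0.55022047 0.09301906] [0.4645083  0.07189274]
```

Call:
carry_out --moves '[[[0,0,0,0,0,0.0165],[0,0,0,0,0,0.0165],[-0.005,0.002,0.04,0,0,0],[0,0,0.04,0,0,0],[0,0,0.04,0,0,0],[0,0,0.025,0,0,0],[0,0,0.01,0,0,0],[0,0,0.005,0,0,0]]]' --claw 0.6 --grip_force 30

```text
t: 2.45
tcp_pos: [0.5319, -0.0253, 0.0817]
tcp_rot: [180.0, 0.1, 2.6]
contact_force: [-0.4, 0.6, 0.6]
finger_gap: 0.603
gripper_force: 0.0
```

Call:
carry_out --moves '[[[0,0,0,0,0,0],[0,0,0,0,0,0]]]'

```text
t: 2.65
tcp_pos: [0.5334, -0.0252, 0.0839]
tcp_rot: [180.0, -0.2, 2.5]
contact_force: [-0.2, -0.5, 0.5]
finger_gap: 0.599
gripper_force: 0.0
```

Run:
```python
from h import *
import cv2
s=r.observe();c=eyes.calibration("wrist");im=eyes.capture("wrist")
import pickle;pickle.dump((s,c),open("w2.pkl","wb"))
cv2.imwrite("pics/w2.png",cv2.resize(im[:,:,::-1],(800,600),interpolation=cv2.INTER_CUBIC))
print(s["t"],s["tcp_pos"],s["tcp_rot"],s["contact_force"])
print(pix("wrist",np.array([.5322,-.0246,.099]),c)/.64)
```

```text
2.65 [ 0.53340268 -0.02524091  0.0838972 ] [ 1.79990313e+02 -1.63385925e-01  2.53541176e+00] [-0.15170428 -0.47551273  0.48307616]
[402.83304076 430.16848964]
```

View pics/w2.png

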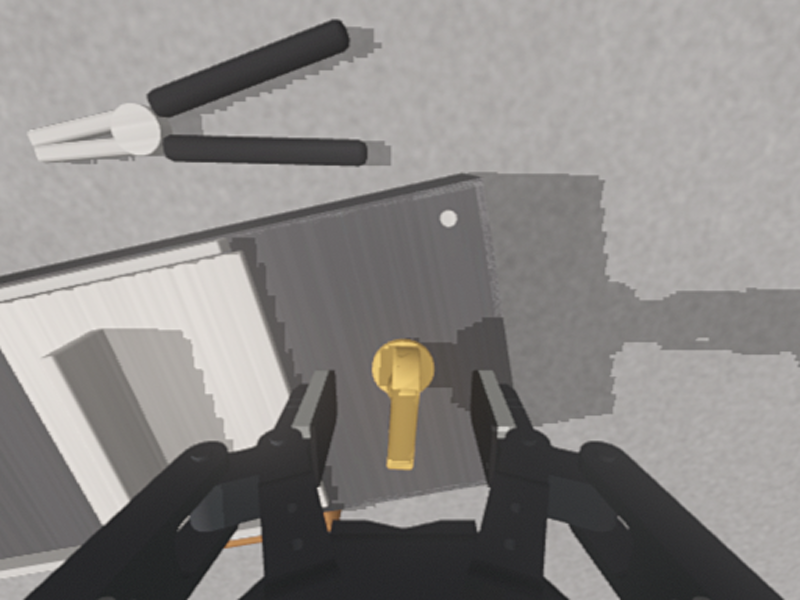

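The bow runs between the pads, from (405,395) to (400,468), centred and aligned within a few degrees. Lower slightly and grip.

Call:
carry_out --moves '[[[0,0,0.003,0,0,0],[0,0,0,0,0,0]]]'

```text
t: 2.9
tcp_pos: [0.5323, -0.0253, 0.0797]
tcp_rot: [180.0, -0.0, 2.5]
contact_force: [-0.4, 0.0, -0.1]
finger_gap: 0.6
gripper_force: 0.0
```

Call:
carry_out --moves '[[[0,0,0,0,0,0],[0,0,0,0,0,0],[0,0,0,0,0,0],[0,0,0,0,0,0],[0,0,0,0,0,0],[0,0,0,0,0,0]]]' --claw 0 --grip_force 30

```text
t: 3.5
tcp_pos: [0.5321, -0.0251, 0.0794]
tcp_rot: [-180.0, -0.0, 2.5]
contact_force: [-1.8, 1.0, 0.2]
finger_gap: 0.108
gripper_force: 29.1
```

Call:
carry_out --moves '[[[0,0,0.001,0,0,0],[0,0,0,0,0,0],[0,0,0,0,0,0]]]'

```text
t: 3.8
tcp_pos: [0.5322, -0.0251, 0.0789]
tcp_rot: [-180.0, -0.0, 2.5]
contact_force: [-2.3, 0.0, 4.7]
finger_gap: 0.107
gripper_force: 29.3
```

Call:
carry_out --moves '[[[0,0,0.0003,0,0,0.005],[0,0,0,0,0,0.005],[0,0,0,0,0,0.005],[0,0,0,0,0,0]]]'

```text
t: 4.2
tcp_pos: [0.5323, -0.0251, 0.0788]
tcp_rot: [-180.0, -0.0, -2.9]
contact_force: [-2.5, 0.5, 7.1]
finger_gap: 0.108
gripper_force: 29.5
```

Call:
carry_out --moves '[[[0,0,0,0,0,0.005],[0,0,0,0,0,0.005],[0,0,0,0,0,0.005],[0,0,0,0,0,0]]]'

```text
t: 4.6
tcp_pos: [0.5323, -0.025, 0.0788]
tcp_rot: [-180.0, -0.0, -8.3]
contact_force: [-3.1, 0.2, 6.5]
finger_gap: 0.108
gripper_force: 29.5
```

Call:
carry_out --moves '[[[0,0,0,0,0,-0.008],[0,0,0,0,0,-0.008],[0,0,0,0,0,-0.008],[0,0,0,0,0,-0.006],[0,0,0,0,0,-0.006],[0,0,0,0,0,0]]]'

```text
t: 5.2
tcp_pos: [0.5323, -0.0251, 0.0788]
tcp_rot: [-180.0, -0.0, 4.7]
contact_force: [-2.2, 0.9, 7.2]
finger_gap: 0.109
gripper_force: 31.0
```

Call:
carry_out --moves '[[[0,0,0,0,0,-0.006],[0,0,0,0,0,-0.006],[0,0,0,0,0,0]]]'

```text
t: 5.5
tcp_pos: [0.5322, -0.0252, 0.0788]
tcp_rot: [180.0, -0.0, 9.0]
contact_force: [-3.2, 1.5, 6.8]
finger_gap: 0.11
gripper_force: 30.9
```

Call:
carry_out --moves '[[[0,0,0,0,0,-0.006],[0,0,0,0,0,-0.006],[0,0,0,0,0,0]]]'

```text
t: 5.8
tcp_pos: [0.5323, -0.0253, 0.0788]
tcp_rot: [180.0, -0.0, 13.4]
contact_force: [-1.6, 1.0, 6.8]
finger_gap: 0.107
gripper_force: 30.9
```

Call:
carry_out --moves '[[[0,0,0,0,0,-0.006],[0,0,0,0,0,-0.006],[0,0,0,0,0,0]]]'

```text
t: 6.1
tcp_pos: [0.5323, -0.0253, 0.0788]
tcp_rot: [180.0, -0.0, 17.7]
contact_force: [-1.9, 1.2, 6.6]
finger_gap: 0.107
gripper_force: 30.7
```

Call:
carry_out --moves '[[[0,0,0,0,0,-0.006],[0,0,0,0,0,-0.006],[0,0,0,0,0,0]]]'

```text
t: 6.4
tcp_pos: [0.5323, -0.0253, 0.0788]
tcp_rot: [180.0, -0.0, 22.0]
contact_force: [-1.9, 0.7, 7.0]
finger_gap: 0.112
gripper_force: 30.8
```

Call:
carry_out --moves '[[[0,0,0,0,0,-0.006],[0,0,0,0,0,-0.006],[0,0,0,0,0,0]]]'

```text
t: 6.7
tcp_pos: [0.5323, -0.0254, 0.0787]
tcp_rot: [180.0, -0.0, 26.3]
contact_force: [-1.5, 1.2, 6.9]
finger_gap: 0.11
gripper_force: 30.7
```

Call:
carry_out --moves '[[[0,0,0,0,0,-0.006],[0,0,0,0,0,-0.006],[0,0,0,0,0,0]]]'

```text
t: 7.0
tcp_pos: [0.5323, -0.0254, 0.0781]
tcp_rot: [180.0, -0.0, 30.6]
contact_force: [-0.7, 0.0, 0.9]
finger_gap: 0.114
gripper_force: 29.4
```

It caught near key_turn ≈ 0.28 (force dropped to ~1 N). Sink it gently.

Call:
carry_out --moves '[[[0,0,0.001,0,0,-0.003],[0,0,0.001,0,0,0],[0,0,0,0,0,0]]]'

```text
t: 7.3
tcp_pos: [0.5322, -0.0254, 0.0758]
tcp_rot: [180.0, -0.0, 31.7]
contact_force: [0.9, -0.4, 0.7]
finger_gap: 0.112
gripper_force: 29.2
```

Call:
carry_out --moves '[[[0,0,0.001,0,0,0],[0,0,0.001,0,0,0],[0,0,0.0006,0,0,0],[0,0,0,0,0,0],[0,0,0,0,0,0]]]'

```text
t: 7.8
tcp_pos: [0.5322, -0.0254, 0.0735]
tcp_rot: [180.0, -0.0, 31.7]
contact_force: [-0.3, 0.2, 1.6]
finger_gap: 0.105
gripper_force: 29.4
```

Call:
carry_out --moves '[[[0,0,0.0006,0,0,0],[0,0,0,0,0,0],[0,0,0,0,0,0]]]'

```text
t: 8.1
tcp_pos: [0.5323, -0.0254, 0.0734]
tcp_rot: [180.0, -0.0, 31.7]
contact_force: [-0.1, -0.9, 4.8]
finger_gap: 0.108
gripper_force: 29.7
```

Call:
carry_out --moves '[[[0,0,0,0,0,-0.016],[0,0,0,0,0,-0.016],[0,0,0,0,0,-0.016],[0,0,0,0,0,-0.016],[0,0,0,0,0,-0.016],[0,0,0,0,0,-0.016],[0,0,0,0,0,-0.016],[0,0,0,0,0,0]]]'

```text
t: 8.9
tcp_pos: [0.5326, -0.0257, 0.0734]
tcp_rot: [179.9, -0.0, 72.0]
contact_force: [0.5, -1.6, 5.5]
finger_gap: 0.114
gripper_force: 30.8
```

Call:
carry_out --moves '[[[0,0,0,0,0,-0.008],[0,0,0,0,0,-0.008],[0,0,0,0,0,0],[0,0,0,0,0,0]]]'

```text
t: 9.3
tcp_pos: [0.5327, -0.0257, 0.0734]
tcp_rot: [179.9, 0.0, 77.6]
contact_force: [-0.5, -2.0, 5.4]
finger_gap: 0.108
gripper_force: 31.2
```

```bash
python3 -c "
from h import *
s=r.observe();print(s['t'],s['tcp_pos'],s['tcp_rot'],s['contact_force'],s['ft_torque'],s['joint_pos'])"
```

```text
9.3 [ 0.53268411 -0.02565721  0.07344193] [1.79919789e+02 1.23334599e-02 7.75875099e+01] [-0.49358095 -1.95512661  5.39042776] [-0.30156199  0.05234128 -0.02916206] [  7.88775675  13.21848707  -8.87312537 110.31937522   2.45867129
  56.5638011  -14.51900412]
```

Call:
carry_out --moves '[[[0,0,0,0,0,-0.006],[0,0,0,0,0,-0.006],[0,0,0,0,0,0],[0,0,0,0,0,0]]]'

```text
t: 9.7
tcp_pos: [0.5327, -0.0257, 0.0735]
tcp_rot: [179.9, -0.0, 81.8]
contact_force: [0.1, -2.2, 5.9]
finger_gap: 0.112
gripper_force: 41.8
```

```bash
python3 -c "
from h import *
s=r.observe();print(s['t'],s['tcp_pos'],s['tcp_rot'],s['contact_force'],s['ft_torque'])"
```

```text
9.7 [ 0.53271575 -0.02570136  0.07345436] [ 1.79920644e+02 -4.69339232e-03  8.18217044e+01] [ 0.05784991 -2.20026994  5.9004014 ] [-0.27702439 -0.04244872 -0.38481233]
```

Key at its stop (torque jumped). Release and rise.

Call:
carry_out --moves '[[[0,0,0,0,0,0],[0,0,0,0,0,0],[0,0,0,0,0,0],[0,0,0,0,0,0]]]' --claw 0.6

```text
t: 10.1
tcp_pos: [0.5317, -0.025, 0.0724]
tcp_rot: [-179.9, -0.0, 82.1]
contact_force: [1.1, 0.0, -0.9]
finger_gap: 0.603
gripper_force: 0.0
```

Call:
carry_out --moves '[[[0,0,-0.005,0,0,0],[0,0,-0.02,0,0,0],[0,0,-0.04,0,0,0],[0,0,-0.04,0,0,0],[0,0,-0.02,0,0,0],[0,0,0,0,0,0],[0,0,0,0,0,0]]]'

```text
t: 10.8
tcp_pos: [0.5321, -0.0252, 0.1981]
tcp_rot: [180.0, 0.0, 82.1]
contact_force: [0.6, 0.5, 0.1]
finger_gap: 0.599
gripper_force: 0.0
```

Run:
```python
from h import *
import cv2
s=r.observe();c=eyes.calibration("wrist");im=eyes.capture("wrist")
import pickle;pickle.dump((s,c),open("w3.pkl","wb"))
cv2.imwrite("pics/w3.png",cv2.resize(im[:,:,::-1],(800,600),interpolation=cv2.INTER_CUBIC))
print(s["t"],s["tcp_pos"],s["tcp_rot"],s["joint_pos"],s["contact_force"])
```

```text
10.8 [ 0.53210828 -0.02522804  0.19807041] [1.79958674e+02 1.33430236e-03 8.20746614e+01] [  8.76628582   6.10713541  -9.50702493 103.02788553   1.07338967
  70.91067866  -8.96346147] [0.59267972 0.51180582 0.08376494]
```

View pics/w3.png

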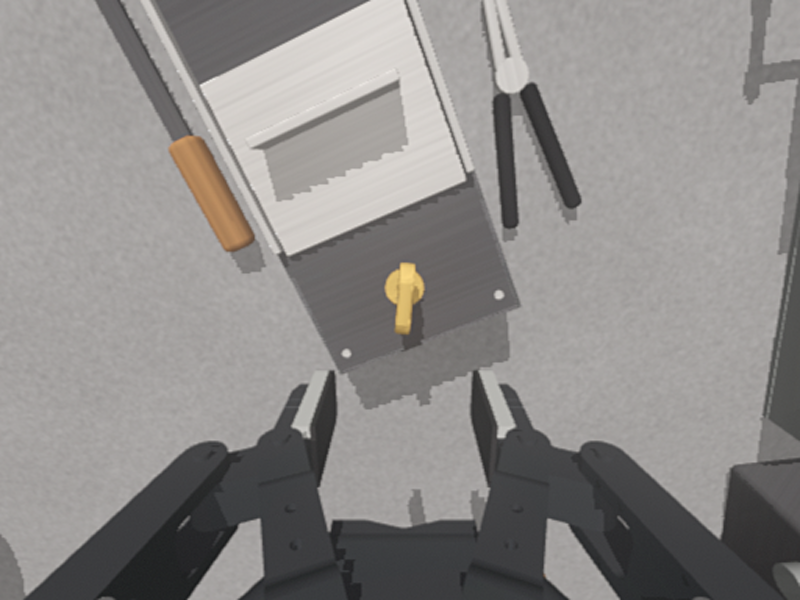

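Key remains turned (bow (408,265)–(403,330)); flange top edge runs (248,143)–(398,75), lid unobstructed.

Run:
```python
from h import *
import pickle
s,c=pickle.load(open("w3.pkl","rb"));k=.64
a=lambda u,v,z:atz("wrist",u*k,v*k,z,c)[:2]
t=np.radians(14.75);R=np.array([[np.cos(t),np.sin(t)],[-np.sin(t),np.cos(t)]]);C=np.array([.5029,.0866])
for n,u,v,z in(("fl",248,143,.0855),("fl",398,75,.0855),("scr",499,295,.055),("scr",347,353,.055),("bow",408,265,.093),("bow",403,330,.093)):
    p=a(u,v,z);print(n,p.round(4),(R@(p-C)).round(4))
p=a(408,265,.09)-a(403,330,.09);print("keyturn",np.degrees(np.arctan2(p[1],p[0]))-14.75)
# target: chest (0,-.035) relative, tool yaw 104.75
w=C+R.T@np.array([0,-.035]);d=w-s["tcp_pos"][:2];y=np.radians(s["tcp_rot"][2])
print(w,d,"tool",d@[np.cos(y),np.sin(y)],d@[np.sin(y),-np.cos(y)])
```

```text
fl [0.4607 0.0776] [-0.0431  0.0021]
fl [0.5465 0.0991] [0.0454 0.001 ]
scr [ 0.5969 -0.0396] [ 0.0587 -0.1459]
scr [ 0.4848 -0.0687] [-0.057  -0.1456]
bow [ 5.382e-01 -3.000e-04] [ 0.012  -0.0931]
bow [ 0.5297 -0.0405] [-0.0064 -0.1297]
keyturn 63.27561608573504
[0.51181107 0.05275339] [-0.02029722  0.07798143] tool 0.07443796780175681 -0.030855630658055327
```

Call:
carry_out --moves '[[[0.037,-0.0155,0,0,0,0],[0.037,-0.0155,0,0,0,0],[0,0,0,0,0,-0.021],[0,0,0,0,0,-0.021],[0,0,0,0,0,-0.021],[0,0,0,0,0,0],[0,0,0,0,0,0]]]' --claw 0

```text
t: 11.55
tcp_pos: [0.5109, 0.0522, 0.1966]
tcp_rot: [-179.9, -0.0, 104.6]
contact_force: [0.1, -0.1, -0.0]
finger_gap: 0.003
gripper_force: 0.0
```

Call:
carry_out --moves '[[[0,0,0.04,0,0,0],[0,0,0.04,0,0,0],[0,0,0.03,0,0,0],[0,0,0.01,0,0,0],[0,0,0,0,0,0],[0,0,0,0,0,0]]]'

```text
t: 12.15
tcp_pos: [0.5127, 0.0525, 0.0791]
tcp_rot: [179.9, 0.0, 104.7]
contact_force: [-0.2, 0.3, 0.6]
finger_gap: -0.002
gripper_force: 0.0
```

Call:
carry_out --moves '[[[0.01,0,0.001,0,0,0],[0.008,0,0,0,0,0],[0.004,0,0,0,0,0],[0.004,0,0,0,0,0],[0.004,0,0,0,0,0],[0.004,0,0,0,0,0],[0,0,0,0,0,0]]]'

```text
t: 12.85
tcp_pos: [0.5028, 0.0859, 0.0769]
tcp_rot: [180.0, -0.0, 104.8]
contact_force: [-0.1, 0.3, -0.5]
finger_gap: -0.002
gripper_force: 0.0
```

Call:
carry_out --moves '[[[0.01,0,0,0,0,0],[0.01,0,0,0,0,0],[0.01,0,0,0,0,0],[0.01,0,0,0,0,0],[0.01,0,0,0,0,0]]]'

```text
t: 13.35
tcp_pos: [0.4899, 0.1346, 0.0768]
tcp_rot: [180.0, 0.0, 104.8]
contact_force: [1.4, -2.2, -0.4]
finger_gap: -0.001
gripper_force: 1.1
```

Call:
carry_out --moves '[[[0.008,0,0,0,0,0],[0.006,0,0,0,0,0],[0.004,0,0,0,0,0],[0,0,0,0,0,0]]]'

```text
t: 13.75
tcp_pos: [0.485, 0.1519, 0.0767]
tcp_rot: [-180.0, -0.0, 104.8]
contact_force: [-0.2, 0.8, 0.7]
finger_gap: -0.0
gripper_force: 0.0
```

Call:
carry_out --moves '[[[0.003,0,0,0,0,0],[0.003,0,0,0,0,0],[0.002,0,0,0,0,0],[0.002,0,0,0,0,0]]]'

```text
t: 14.15
tcp_pos: [0.4826, 0.1604, 0.0766]
tcp_rot: [-179.9, 0.0, 104.7]
contact_force: [-0.4, -2.4, 0.6]
finger_gap: 0.002
gripper_force: 1.0
```

Call:
carry_out --moves '[[[0.002,0,0,0,0,0],[0.001,0,0,0,0,0],[0,0,0,0,0,0]]]'

```text
t: 14.45
tcp_pos: [0.4824, 0.1614, 0.0767]
tcp_rot: [-179.9, 0.2, 104.7]
contact_force: [-0.0, -6.7, 1.7]
finger_gap: 0.001
gripper_force: 3.1
```

Stop reached at chest y ≈ 0.0775, as predicted for 90 mm of travel; one more light push, then back off and look.

Call:
carry_out --moves '[[[0.002,0,0,0,0,0],[0,0,0,0,0,0],[0,0,0,0,0,0]]]'

```text
t: 14.75
tcp_pos: [0.4824, 0.1614, 0.0767]
tcp_rot: [-179.9, 0.3, 104.6]
contact_force: [0.8, -10.3, 1.4]
finger_gap: -0.002
gripper_force: 5.0
```

Call:
carry_out --moves '[[[-0.012,0,0,0,0,0],[-0.02,0,0,0,0,0],[0,0,-0.03,0,0,0],[0,0,-0.04,0,0,0],[-0.03,0,-0.04,0,0,0],[-0.04,0,-0.03,0,0,0],[0,0,0,0,0,0],[0,0,0,0,0,0]]]'

```text
t: 15.55
tcp_pos: [0.5085, 0.0666, 0.2177]
tcp_rot: [179.9, -0.1, 104.6]
contact_force: [0.0, -0.2, -0.7]
finger_gap: 0.004
gripper_force: 0.0
```

Run:
```python
from h import *
import cv2
s=r.observe();c=eyes.calibration("wrist");im=eyes.capture("wrist")
import pickle;pickle.dump((s,c),open("w4.pkl","wb"))
cv2.imwrite("pics/w4.png",cv2.resize(im[:,:,::-1],(800,600),interpolation=cv2.INTER_CUBIC))
print(s["t"],s["tcp_pos"],s["tcp_rot"],s["contact_force"])
```

```text
15.55 [0.50854178 0.06655322 0.21767868] [ 1.79851224e+02 -5.15683348e-02  1.04641846e+02] [ 0.04258276 -0.23247929 -0.68068569]
```

View pics/w4.png

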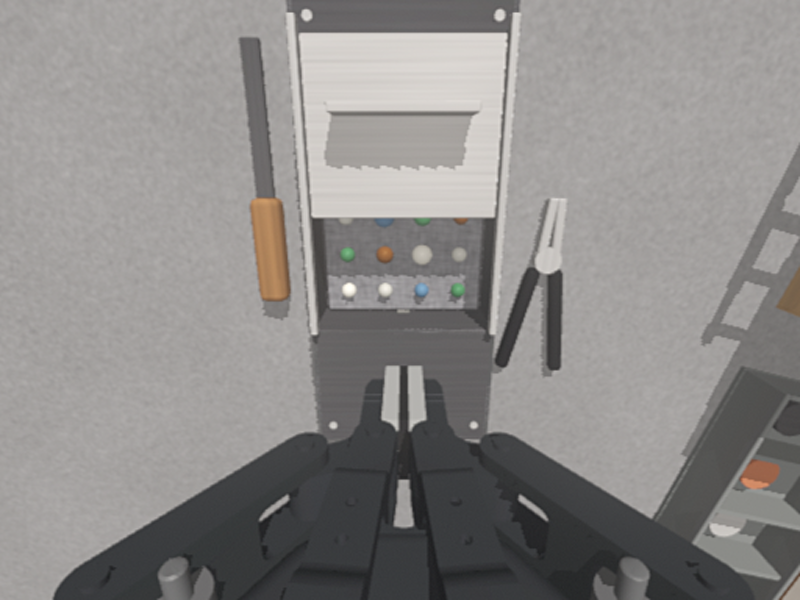

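The lid stands open, its near edge at v≈217 and flange at v≈106; file and pliers undisturbed. Check the travel numerically.

Run:
```python
from h import *
import pickle
s,c=pickle.load(open("w4.pkl","rb"));k=.64
t=np.radians(14.75);R=np.array([[np.cos(t),np.sin(t)],[-np.sin(t),np.cos(t)]]);C=np.array([.5029,.0866])
for n,u,v,z in(("fl",404,107,.0855),("lid near",404,217,.0595),("lid far",404,33,.0595),("scr",333,426,.055),("runner end",314,334,.06)):
    print(n,(R@(atz("wrist",u*k,v*k,z,c)[:2]-C)).round(4))
```

```text
fl [0.0014 0.0914]
lid near [0.0015 0.0254]
lid far [0.0016 0.1347]
scr [-0.0575 -0.1463]
runner end [-0.0662 -0.0613]
```

Lid edges at +25 and +135 mm: travel is the full 90 mm. The arm is clear of everything.

```bash
python3 -c "
from station import job
print(job.finish_job())"
```

```text
the job is handed in; nothing more can be done
None
```

The chest is open: the key caught at about 0.28 rad with light pressure (about 7 N), sank its full 6 mm and was turned to its stop (about 1.1 rad). I let go of it there, pushed the lid by its flange the full 90 mm, left the file and pliers undisturbed (the other bystanders were never approached), and handed the job in at about 16 s with the arm clear; no verdict was returned.

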